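# Pop a seed box out of its dock and catch it with the other finger

## Robot

A 6-joint arm with a two-finger parallel gripper is mounted at the origin on the work surface. World frame = base frame: x ahead of the robot, y to its left, z up, the work surface at z = 0. Lengths are in m, angles in rad, forces in N, time in s.
With the tool pointing down it reaches from about 0.25 to 0.725 m from the base axis. Payload 4 kg.
Tool frame: the origin (TCP) lies on the centre line of the jaws, within the pads' length; the fingertips stand 11 mm ahead of it and the grasp point (between the pads) lies 8 mm behind it (bot.nose_length is the distance from the TCP to the fingertips, in m); z points along the fingers, y is the direction in which the jaws open and shut (so a half turn about z gives the same grasp; the last joint's range is limited). The gripper opens to 85 mm and grips with 20 to 120 N. Pads are 22 mm wide; open, the fingers measure 114 mm over their backs; the gripper's body (76 mm by 85 mm) begins 54 mm behind the grasp point. The pads swing forward as they close: fully open they stand 13 mm farther back than shut.
Start: joints at [1.208, 0.241, 0.005, 1.335, 0, 1.571], TCP at [0.177, 0.467, 0.242] pointing down, gripper open.
Joint ranges: [-2.72, 2.72], [-1.05, 1.87], [-1.09, 1.28], [-1.99, 2.15], [-1.42, 1.44], [-3.14, 3.14]. Speed limits (rad/s): [2.79, 2.79, 3.14, 3.14, 3.14, 3.14].

## Interface

Orientations are given as a unit quaternion [x, y, z, w].
In Python, from workcell import bot gives the robot as it stands.
- The arm moves only by the tool play_rows, never from a script. Its argument "plan" is one flat list of numbers, 6 for each row, row after row: the shift along the tool's x, y, z in mm, then the turn, a rotation vector about the tool's x, y, z in rad. A call has 1 to 20 rows; each row shifts and turns the commanded pose from where the row before left it, along the tool's axes as they then stand; what a row does not reach is not made up. A row lasts 1/8 s, in which the tool goes at most 62.5 mm and 10.7 degrees, less where a joint would pass 70% of its speed; a pose out of reach is approached as far as the arm can. A call with a gripper value outside its range is refused whole. "hand" is the opening in per cent of the stroke, from 0 (shut) to 100 (fully open), set as the call begins (left out, the last holds). The fingers move at their own pace and stop on an object; the grip force is fixed at half the most. Time passes only in rows, so rows that do not move let the fingers close. It gives the time, the measured TCP pose, the force and the opening at its end, in the units of the state.
- bot.get_obs(): the state, without advancing time (a new reading comes with each control period).
- bot.camera(name): name is "side" or "top"; returns a dict with "frame" (384x512x3 uint8, blue, green, red), "range_z" (384x512 float32, m along the optical axis (not along the pixel's ray), 0 where there is no reading), "K" (3x3 intrinsics, pixels), "cam_to_world" (4x4, takes a point from camera to world coordinates). Camera axes: x right, y down, z forward; pixel columns grow to the right and rows downward; lengths in m; the calibration is good to about 2 mm. A picture is of the moment at which its call begins.
- bot.job_done(): hands the job in, once; it reports no verdict.
Trained networks look in the newest picture that a camera, given by its name, has taken for a name from the list of things; names that differ only in an ending like _2 or _b are one class to them, and where a whole thing is asked for, a point or a joint stands for the part that bears it (a point fixed in the world has none). Each returns a list of dicts, best first, with "p" (0 to 1); they miss things now and then, are a little off and sometimes report something else, mostly with a low value. They report only what shows in the picture. A call takes as long as a camera call. They do not tell look-alikes from the thing itself.
- bot.outline_of(query, camera): "mask" (384x512 bool, what is visible of it) and "point" ([row, column] in pixels, amid what is visible of it).
The state is a dict: "clock": time; "joint_pos": joint angles; "joint_vel": joint speeds; "tau": joint torques, N m; "eef_pos": TCP position; "tool_rot": TCP orientation; "ft_force": force on the tool from outside, world axes, zero at the start; "ft_torque": the same for the moment, N m; "grip_width": finger opening in m.
Only numpy, scipy, OpenCV 4.12 (cv2) and the standard library are available. Lean on these libraries where they do the work, as an engineer would, in place of code of your own. Each camera call takes 0.05 s, during which the arm holds its last target.

## Task

Pop the little seed box out of its dock: press the wide white key beside the chute all the way down with one finger, and catch the box on the chute with the other finger, once its front has slid a finger's breadth or more past the sill and before it reaches the chute's lower end. Only press and block: do not lift the box or drag it out, and leave the jar, tamper and dibber alone. Finish while holding like this, one finger keeping the key fully down and the other still stopping the box.

Things in the scene. Friction and masses are not known exactly. Their poses are not given: they have to be found in the camera images.
- dock: Wooden base of the seed-box dock, a board 200 x 125 x 12 mm fixed to the table. Origin on the table surface, straight below the sill of the chute; x horizontal, pointing uphill along the chute (away from its lower end), y to the side where the key is, z up. Board from x -112 to 88 mm, y -40 to 85 mm.
- chute: Grey slippery chute on the dock, sloping 15 degrees. Origin at mid-sill (edge between well and chute) on its surface, 52 mm above the table; x up the slope, y to the key's side, z square to the surface. Surface from x 0 down to its open lower end at x -100 mm; rails 5 mm high, inner faces y +-23. Well: x 0 to 64 mm, floor 6 mm below the surface, back wall 12 mm high above it.
- catch (a point): Point on the chute's surface, midway between the rails, 50 mm down the slope from the sill: a good place to stop the front of the box.
- seed_box: Loose grey seed box, clear lid, 60 mm along the chute x 40 x 30 high, about 200 g. Origin: centre of its underside, axes as the chute's. Starts in the well: x 30, y 0, z -6 mm in the chute's frame. The key raises it 10 mm; past 2/3 of the key's travel it clears the sill and slides down, 30 mm in 0.2 s, off the end if not stopped. Out when its x is under 20 mm, lost under -70.
- key_top (a point): Middle of the top of the white key, a pad 60 mm along the chute x 32 across x 6 thick, 58 mm to the side (dock's +y) of catch. Its top slopes like the chute and stands 16 mm above the plane of the chute's surface, 8 mm when down: two level fingertips, one on the key and one over the chute beside it, clear the chute and rails yet reach well below the box's top.
- key (a joint): Travel of the key straight down, m: 0 up, 0.008 fully down against a hard stop. A spring pushes it up with about 2.5 N at first and 7 N when down, plus about 2.5 N while the box is being raised. It springs up again when let go.
- jar: Bystander: glass jar with a flip-top lid, 84 mm wide, 104 mm high, loose. Origin under its centre.
- tamper: Bystander: wooden pot tamper standing on its 64 mm disc, 98 mm high, loose. Origin under its centre.
- dibber: Bystander: bamboo dibber with a T-handle lying on the table, 185 mm long along its x, T-handle 90 mm across at its +x end, 22 mm thick, loose. Origin on the table near the middle of its length.
Things that resemble listed ones, but are neither listed nor needed, are in the scene too. What is shaped like the dock but purple is not meant.

How it is judged:
By the outcome, as a careful person would: the job done as asked, in the order asked, and still so for the second after the job is handed in, while the arm keeps its last pose, push and grip.
It also fails if it takes over 32 s, if anything falls off the work surface, if the arm or the gripper's body presses on something with over 40 N, if the wrist force passes 120 N, or if a joint passes its speed limit or range.

## Working session

There is one attempt and no reset: what is moved stays moved. The work goes in short steps, Python scripts to look and compute and a tool call to move; the robot and the scene stay as the last step left them, time stands still between calls to the robot, and variables do not carry over. Pictures are saved under pics/ and viewed, and the job is handed in when it is done.

Besides the shell and the picture viewer there is one more tool, called after "Request:" by a JSON object that holds its "fn" and its "kwargs", one argument or row to a line. play_rows: Moves the arm, as the interface text tells. Its arguments: {"type":"object","properties":{"plan":{"type":"array","items":{"type":"number"}},"hand":{"type":"number"}},"required":["plan"]}

```bash
ls; mkdir -p pics
cat > h.py <<'E'
import numpy as np, cv2
from workcell import bot
def snap(n):
    c=bot.camera(n); return c
def world(c):
    K=c["K"];z=c["range_z"];r,q=np.mgrid[0:384,0:512]
    P=np.stack([(q-K[0,2])/K[0,0]*z,(r-K[1,2])/K[1,1]*z,z],-1)
    T=c["cam_to_world"];return P@T[:3,:3].T+T[:3,3]
E
python3 - <<'E'
from h import *
for n in("side","top"):
    c=snap(n);cv2.imwrite(f"pics/{n}0.png",c["frame"]);np.savez(n+"0.npz",**c)
    print(n,c["cam_to_world"].round(3).tolist(),c["K"].round(1).tolist())
    for q in("dock","chute","seed_box","key_top"):
        for d in bot.outline_of(q,n):print(q,round(d["p"],2),d["point"],d["mask"].sum())
o=bot.get_obs();print({k:np.round(v,3).tolist() for k,v in o.items()})
E
```

```text
pics
side [[0.76, -0.371, 0.533, -0.031], [-0.649, -0.435, 0.624, -0.698], [-0.0, -0.821, -0.572, 0.71], [0.0, 0.0, 0.0, 1.0]] [[381.3, 0.0, 253.2], [0.0, 381.3, 192.3], [0.0, 0.0, 1.0]]
dock 0.91 [179.2, 303.3] 1708
dock 0.9 [181.9, 169.1] 1797
dock 0.78 [260.5, 279.0] 3343
dock 0.68 [210.1, 236.9] 1886
chute 0.92 [255.6, 283.1] 1551
chute 0.82 [209.4, 234.6] 722
chute 0.67 [177.9, 171.8] 729
chute 0.61 [174.0, 311.5] 767
seed_box 0.9 [193.4, 255.3] 349
key_top 0.77 [198.6, 222.2] 212
key_top 0.73 [208.4, 236.4] 731
key_top 0.63 [171.8, 289.7] 152
key_top 0.56 [175.0, 151.6] 139
top [[-0.027, -0.991, 0.134, 0.417], [-0.999, 0.024, -0.021, 0.007], [0.018, -0.134, -0.991, 1.189], [0.0, 0.0, 0.0, 1.0]] [[412.9, 0.0, 250.8], [0.0, 412.9, 193.4], [0.0, 0.0, 1.0]]
dock 0.97 [242.3, 150.4] 3166
dock 0.92 [127.1, 237.7] 2729
dock 0.82 [229.6, 322.3] 3134
dock 0.66 [213.0, 237.3] 2810
chute 0.89 [240.0, 152.7] 1287
chute 0.87 [220.7, 247.2] 875
chute 0.8 [225.2, 327.3] 1255
chute 0.79 [119.5, 247.8] 1149
seed_box 0.64 [195.5, 248.9] 328
key_top 0.8 [240.5, 306.9] 245
key_top 0.73 [131.5, 226.8] 225
key_top 0.72 [225.4, 224.6] 255
key_top 0.65 [258.3, 132.0] 268
{'clock': 0.5, 'joint_pos': [1.208, 0.241, 0.005, 1.335, 0.0, 1.571], 'joint_vel': [-0.0, 0.0, 0.001, 0.0, -0.001, -0.001], 'tau': [-0.001, -37.186, 25.246, 0.003, -0.0, 0.0], 'eef_pos': [0.177, 0.467, 0.242], 'tool_rot': [0.18, 0.984, -0.0, -0.0], 'ft_force': [-0.476, 0.865, -0.982], 'ft_torque': [0.028, -0.002, 0.008], 'grip_width': 0.086}
```

View pics/side0.png

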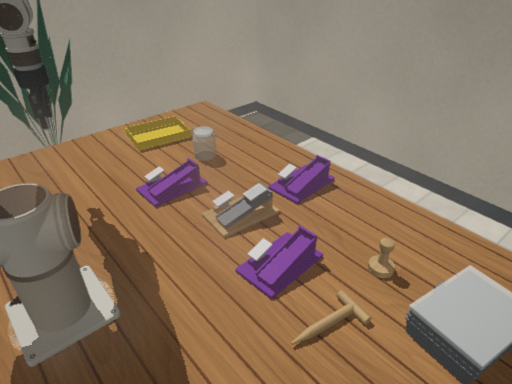

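View pics/top0.png

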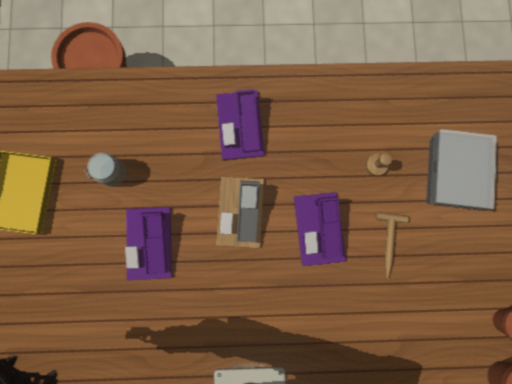

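Candidates: docks in the top image at (row 125, col 240), (242,150) and (230,322) are purple, so those are decoys. The one at (213,240) is wooden with a grey chute and box, which matches the description. Next is a close crop plus a pose fit.

Run:
```python
from h import *
c=dict(np.load("top0.npz"));f=c["frame"]
cv2.imwrite("pics/crop0.png",cv2.resize(f[165:260,205:280],None,fx=6,fy=6,interpolation=cv2.INTER_NEAREST))
c2=dict(np.load("side0.npz"))
cv2.imwrite("pics/crop1.png",cv2.resize(c2["frame"][175:240,195:290],None,fx=8,fy=8,interpolation=cv2.INTER_NEAREST))
W=world(c)
np.set_printoptions(linewidth=200)
for col in(224,228,235,248,258,):
    print(col);print((W[172:252:4,col]*1000).round(0).astype(int).tolist())
bot.camera("top");bot.camera("side")
```

```text
224
[[644, 58, -2], [632, 58, -2], [617, 58, 12], [606, 58, 9], [594, 58, 13], [583, 59, 9], [571, 59, 15], [559, 59, 13], [548, 59, 10], [536, 59, 12], [521, 58, 57], [509, 58, 61], [499, 58, 56], [488, 58, 55], [477, 59, 48], [466, 59, 47], [457, 61, 11], [445, 61, 6], [434, 61, 10], [423, 62, -3]]
228
[[644, 47, -4], [631, 47, -2], [618, 47, 10], [606, 47, 9], [594, 47, 10], [583, 47, 5], [571, 47, 13], [559, 48, 9], [548, 48, 11], [536, 48, 14], [525, 48, 10], [509, 47, 60], [498, 47, 59], [488, 47, 55], [477, 48, 52], [466, 48, 46], [456, 50, 12], [445, 50, 10], [434, 50, 9], [423, 51, 1]]
235
[[642, 26, 0], [630, 26, 3], [617, 26, 8], [605, 27, 12], [594, 27, 10], [582, 27, 13], [570, 27, 11], [559, 28, 10], [547, 28, 9], [536, 28, 12], [524, 28, 11], [513, 29, 12], [501, 29, 10], [490, 29, 10], [478, 29, 14], [467, 30, 12], [456, 30, 11], [444, 30, 13], [433, 30, 6], [422, 31, 4]]
248
[[642, -12, -3], [630, -12, 0], [616, -11, 13], [596, -10, 62], [581, -10, 87], [571, -9, 83], [560, -9, 84], [550, -9, 80], [539, -9, 78], [531, -9, 52], [520, -8, 50], [509, -8, 43], [498, -8, 37], [487, -8, 37], [476, -7, 35], [465, -7, 33], [454, -7, 32], [443, -7, 26], [432, -6, 13], [421, -6, -2]]
258
[[640, -41, 2], [629, -41, -3], [616, -40, 7], [593, -37, 79], [584, -37, 68], [572, -37, 68], [562, -37, 65], [557, -38, 15], [546, -38, 9], [534, -38, 11], [523, -38, 10], [511, -37, 8], [500, -37, 11], [488, -37, 11], [477, -36, 10], [465, -36, 10], [454, -35, 15], [443, -35, 16], [432, -35, 11], [420, -35, -2]]
```

View pics/crop0.png

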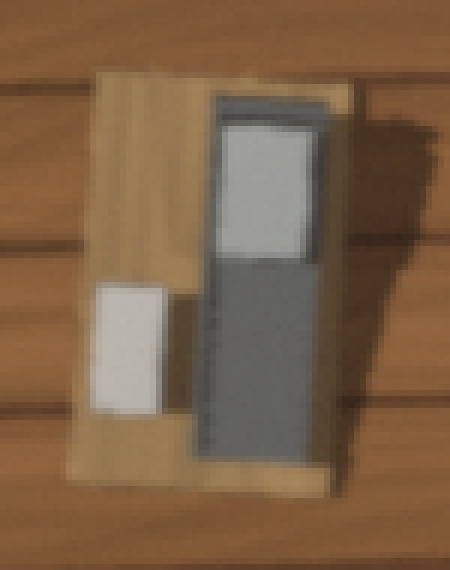

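View pics/crop1.png

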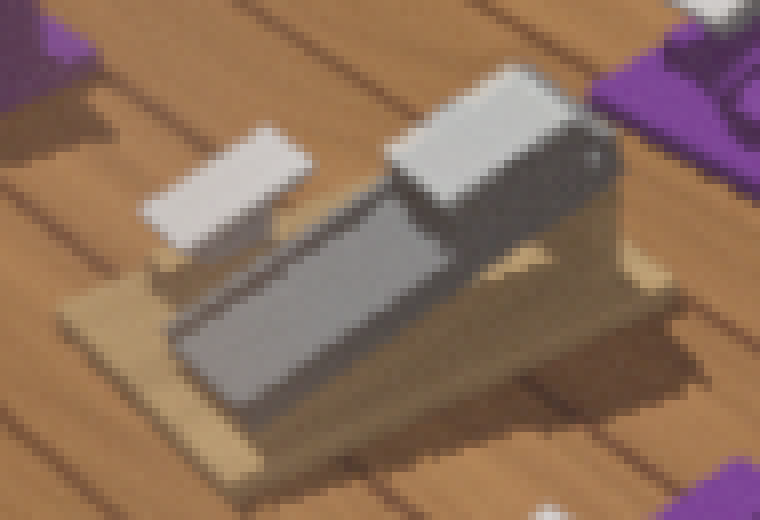

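```bash
cat >> h.py <<'E'
from scipy.optimize import least_squares
def proj(c,P):
    T=c["cam_to_world"];p=(P-T[:3,3])@T[:3,:3];K=c["K"]
    return np.c_[K[0,0]*p[:,0]/p[:,2]+K[0,2],K[1,1]*p[:,1]/p[:,2]+K[1,2]]
c15,s15=np.cos(np.radians(15)),np.sin(np.radians(15))
def ch(P): # chute->dock mm
    P=np.atleast_2d(P).astype(float);return np.c_[P[:,0]*c15-P[:,2]*s15,P[:,1],52+P[:,0]*s15+P[:,2]*c15]
def dw(P,p): # dock mm->world m
    c,s=np.cos(p[2]),np.sin(p[2]);P=np.atleast_2d(P)
    return np.c_[p[0]+c*P[:,0]-s*P[:,1],p[1]+s*P[:,0]+c*P[:,1],P[:,2]]/1000
E
python3 - <<'E'
from h import *
ct=dict(np.load("top0.npz"));cs=dict(np.load("side0.npz"))
board=np.array([[88,85,12],[88,-40,12],[-112,-40,12],[-112,85,12.]])
boxl=ch([[60,20,24],[60,-20,24],[0,-20,24],[0,20,24]])
key=ch([[-20,74,16],[-20,42,16],[-80,42,16],[-80,74,16]])
tp=lambda a:np.array(a)/6+[205,165]-.5
sp=lambda a:np.array(a)/8+[195,175]-.5
mt=np.r_[tp([[97,72],[355,82],[330,497],[67,482]]),tp([[220,125],[313,128],[307,262],[215,258]]),tp([[97,284],[167,288],[161,415],[90,411]])]
ms=np.r_[sp([[520,65],[595,130],[440,208],[385,150]]),sp([[270,125],[318,163],[190,252],[140,210]]),]
def r(p,which="ts"):
    k=key
    a=proj(ct,dw(np.r_[board,boxl,k],p))-mt; b=proj(cs,dw(np.r_[boxl,k],p))-ms
    return np.r_[a if "t" in which else a[:0], b if "s" in which else b[:0]].ravel()
for w in("t","s","ts"):
    s=least_squares(r,[540,0,0],args=(w,),loss="soft_l1",x_scale=[10,10,.1]);print(w,s.x,np.degrees(s.x[2]));print(r(s.x).reshape(-1,2).round(1).tolist())
p=s.x
print("catch",dw(ch([-50,0,0]),p),"key",dw(ch([-50,58,16]),p), dw(np.array([[-48.3,58,55]]),p))
E
```

```text
t [ 5.36473139e+02 -8.99263442e+00 -8.76390954e-02] -5.021350289257455
[[-0.2, -1.2], [-0.1, -0.2], [0.1, 0.2], [-0.2, 0.0], [0.8, -0.5], [0.2, -0.1], [-0.3, -0.4], [0.3, -0.7], [-0.1, 0.5], [-0.1, 0.5], [-0.3, 0.8], [-0.1, 0.8], [-1.2, 0.1], [-2.4, -1.8], [0.5, -0.3], [-0.5, 0.3], [-1.0, 0.5], [-1.2, 0.8], [-1.9, 0.8], [-1.2, 0.7]]
s [ 5.37655940e+02 -1.08205121e+01 -1.36217886e-01] -7.804709984581135
[[2.0, -2.9], [2.0, 0.2], [-1.2, 0.3], [-1.3, -2.1], [2.5, -1.2], [1.7, -0.1], [0.3, -0.5], [0.9, -1.5], [0.3, -1.3], [0.2, -0.7], [-1.0, -0.5], [-0.7, -1.1], [0.3, 0.5], [-1.4, -1.2], [0.9, -0.1], [0.4, 0.3], [0.5, 0.0], [-0.1, 0.5], [-1.2, -0.0], [-0.1, -0.3]]
ts [ 5.37306508e+02 -9.52812204e+00 -9.40844338e-02] -5.390640976267477
[[0.2, -1.7], [0.3, -0.4], [0.0, 0.0], [-0.3, -0.5], [1.2, -0.9], [0.5, -0.3], [-0.1, -0.7], [0.5, -1.1], [0.1, 0.0], [0.1, 0.1], [-0.3, 0.4], [-0.1, 0.3], [-0.8, 0.1], [-2.0, -1.8], [0.8, -0.3], [-0.2, 0.3], [-0.5, 0.4], [-0.8, 0.7], [-1.5, 0.6], [-0.8, 0.5]]
catch [[ 0.48922382 -0.00499089  0.03905905]] key [[0.49054988 0.05314163 0.05451386]] [[0.49466897 0.05275294 0.055     ]]
```

```bash
cat >> h.py <<'E'
from scipy.spatial.transform import Rotation as R
p0=np.array([536.8,-9.2,-0.0905])
def Rt(p=p0):
    Rd=R.from_euler("z",p[2]).as_matrix()
    up=Rd@np.array([-s15,0,c15]); y=Rd@np.array([0,1,0.]); z=-up; x=np.cross(y,z)
    return np.c_[x,y,z]
def tgt(cx,cy,cz,p=p0): return dw(ch([cx,cy,cz]),p)[0]
E
python3 - <<'E'
from h import *
o=bot.get_obs();print(bot.nose_length)
R0=R.from_quat(o["tool_rot"]).as_matrix();print(R0.round(3))
t=tgt(-58,29,67);print(t);print("shift tool",R0.T@(t-o["eef_pos"])*1000)
Rh=Rt();print(Rh.round(3))
# yaw then tilt
d=R.from_matrix(R0.T@Rh);print(d.as_rotvec(), d.as_euler("ZYX"))
E
```

```text
0.011
[[-0.935  0.355  0.   ]
 [ 0.355  0.935 -0.   ]
 [-0.    -0.    -1.   ]]
[0.46635658 0.02631176 0.10170553]
shift tool [-426.64131469 -309.9001745   140.62066469]
[[-0.962  0.09   0.258]
 [ 0.087  0.996 -0.023]
 [-0.259  0.    -0.966]]
[-0.03564993 -0.26014436 -0.27071651] [-2.72275052e-01 -2.61769091e-01 -1.40029198e-05]
```

Request:
{"fn": "play_rows", "kwargs": {
  "plan": [-30,-22,3,0,0,0,-30,-22,3,0,0,0,-30,-22,3,0,0,0,-30,-22,3,0,0,0,-30,-22,3,0,0,0,-30,-22,3,0,0,0,-30,-22,3,0,0,0,-30,-22,3,0,0,0,-30,-22,3,0,0,0,-30,-22,3,0,0,0,-30,-22,3,0,0,0,-30,-22,3,0,0,0,-30,-22,3,0,0,0,-30,-22,3,0,0,0,0,0,0,0,0,-0.136,0,0,0,0,0,-0.136,0,0,0,0,-0.131,0,0,0,0,0,-0.131,0,0,0,0,0,0,0],
  "hand": 52
}}

```text
clock: 2.98
eef_pos: [0.4575, 0.0304, 0.1992]
tool_rot: [0.045, 0.991, -0.006, 0.129]
ft_force: [0.2, 0.6, 0.1]
grip_width: 0.0444
```

```bash
cat >> h.py <<'E'
def status(cx,cy,cz):
    o=bot.get_obs();Rc=R.from_quat(o["tool_rot"]).as_matrix()
    print(o["clock"],o["eef_pos"].round(4) if hasattr(o["eef_pos"],"round") else o["eef_pos"],np.round(o["ft_force"],2),o["grip_width"])
    print("shift",(Rc.T@(tgt(cx,cy,cz)-o["eef_pos"])*1000).round(1),"rot",R.from_matrix(Rc.T@Rt()).as_rotvec().round(4))
E
python3 - <<'E'
from h import *
status(-58,29,67)
for n in("side","top"):
    c=snap(n);np.savez(n+"1.npz",**c)
    f=c["frame"]; cr=f[100:260,150:340] if n=="side" else f[140:280,160:340]
    cv2.imwrite(f"pics/{n}1.png",cv2.resize(cr,None,fx=4,fy=4,interpolation=cv2.INTER_CUBIC))
E
```

```text
2.975 [0.4575 0.0304 0.1992] [0.17 0.58 0.06] 0.04442962206648216
shift [16.  -3.2 96.6] rot [-0.0004 -0.0034  0.0004]
```

View pics/side1.png

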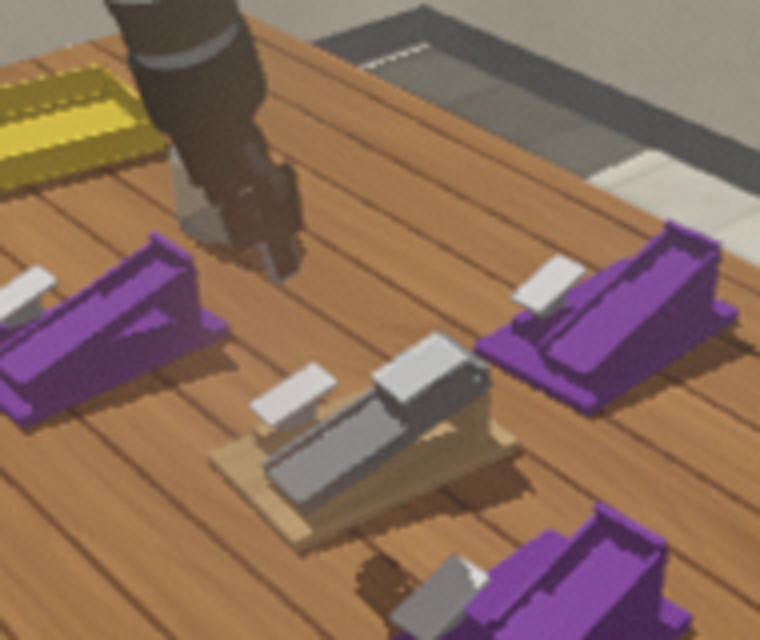

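View pics/top1.png

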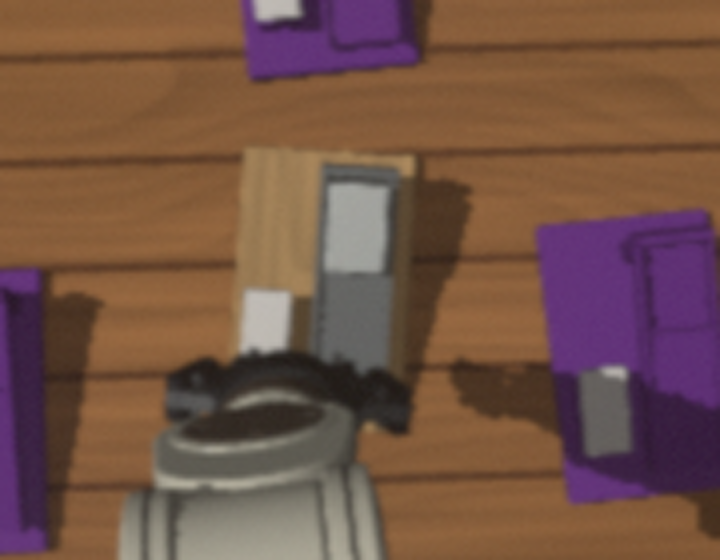

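Side view: the fingers hang above the dock, with tips at about row 170, col 221. The box is still in its well at (191,257). Top view: the gripper straddles key and chute. I'll descend to about 40 mm above the key.

Request:
{"fn": "play_rows", "kwargs": {
  "plan": [4,-1,24,0,0,0,4,-1,24,0,0,0,4,-1,24,0,0,0,4,0,24,0,-0.003,0,0,0,0,0,0,0,0,0,0,0,0,0]
}}

```text
clock: 3.82
eef_pos: [0.4716, 0.0267, 0.1044]
tool_rot: [0.045, 0.99, -0.006, 0.132]
ft_force: [-0.1, -0.8, 0.3]
grip_width: 0.0446
```

Run:
```python
from h import *
status(-58,29,67)
for n in("side",):
    c=snap(n);np.savez(n+"2.npz",**c)
    # project expected tip centres
    o=bot.get_obs();Rc=R.from_quat(o["tool_rot"]).as_matrix();e=o["eef_pos"]
    T=np.array([e+Rc@np.array([dx,s*.001*yy,.011]) for s in(1,-1) for yy in(22,36.5) for dx in(-.011,.011)])
    f=c["frame"];g=cv2.resize(f[120:260,160:320],None,fx=5,fy=5,interpolation=cv2.INTER_CUBIC)
    cv2.imwrite(f"pics/{n}2a.png",g)
    for u in proj(c,T):cv2.circle(g,tuple(((u-[160,120]+.5)*5).astype(int).tolist()),3,(0,0,255),-1)
    for u in proj(c,dw(ch([[-50,0,0],[-50,58,16],[-20,74,16],[-20,42,16],[-80,42,16],[-80,74,16],[0,20,24],[0,-20,24],[-100,-23,5],[-100,23,5]]),p0)):cv2.circle(g,tuple(((u-[160,120]+.5)*5).astype(int).tolist()),3,(0,255,0),-1)
    cv2.imwrite(f"pics/{n}2.png",g)
```

```text
3.825 [0.4716 0.0267 0.1044] [-0.09 -0.77  0.28] 0.044555139939459455
shift [ 5.7 -0.9  1.2] rot [ 0.0001  0.0041 -0.0005]
```

View pics/side2.png

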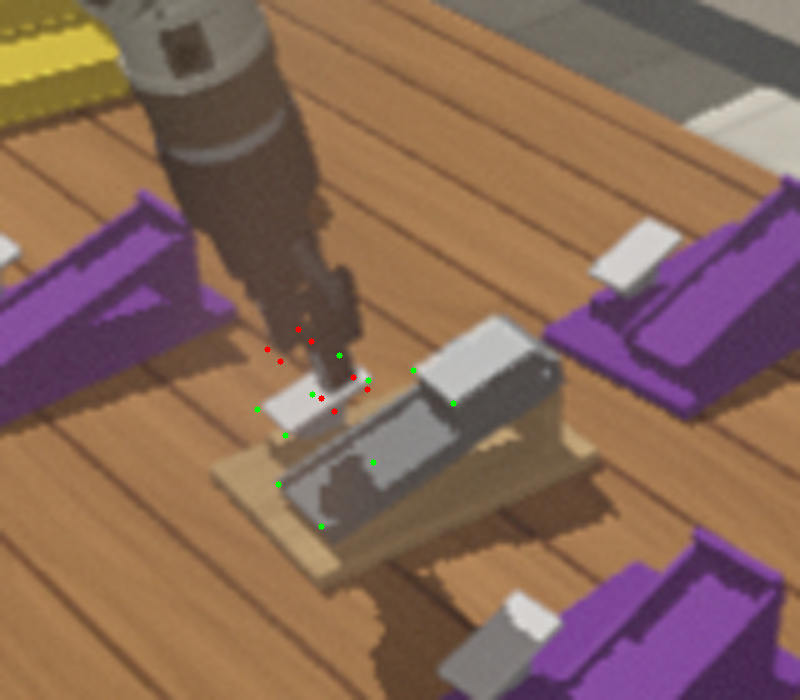

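Side view: the near finger tip is about (row 198, col 226), roughly 4 px above the marked model tip, so the pads sit a few mm back. The key corners, box edge and chute end line up with the model within 1–2 px. I'll go down to just above the key.

Request:
{"fn": "play_rows", "kwargs": {
  "plan": [3,-1,12,0,0,0,3,0,12,0,0.004,0,0,0,12,0,0,0,0,0,0,0,0,0,0,0,0,0,0,0]
}}

```text
clock: 4.5
eef_pos: [0.4734, 0.0253, 0.067]
tool_rot: [0.045, 0.99, -0.006, 0.13]
ft_force: [-0.1, -0.6, -0.3]
grip_width: 0.0447
```

Run:
```python
from h import *
status(-58,29,31)
for n in("side","top"):
    c=snap(n);np.savez(n+"3.npz",**c)
    f=c["frame"]; cr=f[150:250,180:300] if n=="side" else f[160:260,190:290]
    cv2.imwrite(f"pics/{n}3.png",cv2.resize(cr,None,fx=6,fy=6,interpolation=cv2.INTER_CUBIC))
```

```text
4.5 [0.4734 0.0253 0.067 ] [-0.09 -0.58 -0.27] 0.04465821898428046
shift [-2.1  0.4  0.6] rot [-0.0001 -0.0011 -0.0003]
```

View pics/side3.png

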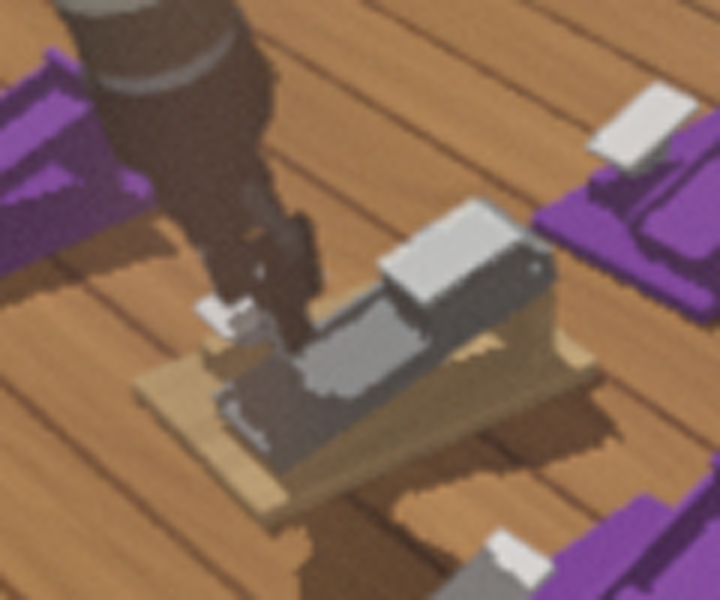

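View pics/top3.png

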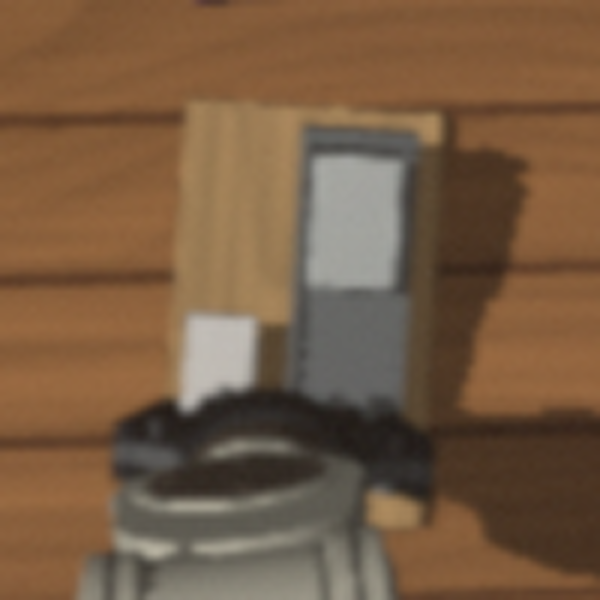

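Run:
```python
from h import *
c=dict(np.load("side3.npz"));W=world(c)*1000
def inv(P,p=p0):
    cc,s=np.cos(p[2]),np.sin(p[2]);d=P-[p[0],p[1],52]
    x=cc*d[...,0]+s*d[...,1];y=-s*d[...,0]+cc*d[...,1];z=d[...,2]
    return np.stack([x*c15+z*s15,y,-x*s15+z*c15],-1)
C=inv(W)
for r in range(184,214,2):
    print(r,[tuple(C[r,q].round(0).astype(int)) for q in range(216,242,3)])
```

```text
184 [(np.int64(-70), np.int64(3), np.int64(124)), (np.int64(-67), np.int64(-12), np.int64(131)), (np.int64(-60), np.int64(-14), np.int64(128)), (np.int64(-56), np.int64(-25), np.int64(131)), (np.int64(29), np.int64(183), np.int64(-61)), (np.int64(38), np.int64(179), np.int64(-65)), (np.int64(45), np.int64(169), np.int64(-64)), (np.int64(53), np.int64(163), np.int64(-66)), (np.int64(60), np.int64(157), np.int64(-67))]
186 [(np.int64(-71), np.int64(7), np.int64(115)), (np.int64(-68), np.int64(-9), np.int64(123)), (np.int64(-62), np.int64(-15), np.int64(123)), (np.int64(-59), np.int64(-28), np.int64(128)), (np.int64(-53), np.int64(-33), np.int64(127)), (np.int64(-46), np.int64(-35), np.int64(123)), (np.int64(41), np.int64(165), np.int64(-67)), (np.int64(47), np.int64(155), np.int64(-65)), (np.int64(55), np.int64(150), np.int64(-68))]
188 [(np.int64(-74), np.int64(2), np.int64(113)), (np.int64(-67), np.int64(-1), np.int64(110)), (np.int64(-59), np.int64(-1), np.int64(104)), (np.int64(-63), np.int64(-32), np.int64(126)), (np.int64(-56), np.int64(-36), np.int64(124)), (np.int64(-50), np.in
[... 4397 characters left out ...]
-68), np.int64(43), np.int64(-9)), (np.int64(-67), np.int64(21), np.int64(7)), (np.int64(-59), np.int64(18), np.int64(2)), (np.int64(-53), np.int64(10), np.int64(4)), (np.int64(-46), np.int64(7), np.int64(0)), (np.int64(-40), np.int64(-2), np.int64(2)), (np.int64(-33), np.int64(-6), np.int64(0))]
212 [(np.int64(-82), np.int64(60), np.int64(-18)), (np.int64(-79), np.int64(42), np.int64(-7)), (np.int64(-76), np.int64(24), np.int64(4)), (np.int64(-69), np.int64(19), np.int64(1)), (np.int64(-63), np.int64(13), np.int64(1)), (np.int64(-57), np.int64(6), np.int64(2)), (np.int64(-50), np.int64(0), np.int64(0)), (np.int64(-45), np.int64(-7), np.int64(1)), (np.int64(-38), np.int64(-14), np.int64(1))]
```

The depth check puts the chute finger at y -8 to about +6, x -70 to -50 in the chute frame. The key finger's inner face is at y≈50, over the key. The tips are about 10 mm above the key. I'll now feel downwards vertically in small steps.

Request:
{"fn": "play_rows", "kwargs": {
  "plan": [0,0,4,0,0,0,0,0,2,0,0,0,0,0,0,0,0,0,0,0,0,0,0,0]
}}

```text
clock: 5.1
eef_pos: [0.4749, 0.0251, 0.0613]
tool_rot: [0.045, 0.99, -0.006, 0.13]
ft_force: [0.3, 0.5, -1.0]
grip_width: 0.0444
```

Request:
{"fn": "play_rows", "kwargs": {
  "plan": [0.5,0,2,0,0,0,0,0,0,0,0,0,0,0,0,0,0,0]
}}

```text
clock: 5.48
eef_pos: [0.4752, 0.0252, 0.0598]
tool_rot: [0.045, 0.99, -0.006, 0.13]
ft_force: [-2.4, -0.8, 5.8]
grip_width: 0.0446
```

Request:
{"fn": "play_rows", "kwargs": {
  "plan": [0.5,0,2,0,0,0,0,0,0,0,0,0,0,0,0,0,0,0]
}}

```text
clock: 5.85
eef_pos: [0.4752, 0.0252, 0.0578]
tool_rot: [0.045, 0.99, -0.006, 0.13]
ft_force: [-3.3, -0.1, 6.8]
grip_width: 0.0448
```

Request:
{"fn": "play_rows", "kwargs": {
  "plan": [0.5,0,2,0,0,0,0.5,0,2,0,0,0,0,0,0,0,0,0,0,0,0,0,0,0]
}}

```text
clock: 6.35
eef_pos: [0.4752, 0.0252, 0.0538]
tool_rot: [0.045, 0.99, -0.006, 0.13]
ft_force: [-4.2, -0.8, 8.1]
grip_width: 0.0443
```

Request:
{"fn": "play_rows", "kwargs": {
  "plan": [0.25,0,1,0,0,0,0,0,0,0,0,0,0,0,0,0,0,0]
}}

```text
clock: 6.72
eef_pos: [0.4752, 0.0252, 0.0528]
tool_rot: [0.045, 0.99, -0.006, 0.13]
ft_force: [-3.6, -0.5, 9.0]
grip_width: 0.0445
```

Request:
{"fn": "play_rows", "kwargs": {
  "plan": [0.25,0,1,0,0,0,0,0,0,0,0,0,0,0,0,0,0,0]
}}

```text
clock: 7.1
eef_pos: [0.4752, 0.0253, 0.0525]
tool_rot: [0.045, 0.99, -0.006, 0.131]
ft_force: [-8.1, -0.3, 16.6]
grip_width: 0.0446
```

Run:
```python
from h import *
status(-58,29,20)
for n in("side","top"):
    c=snap(n);np.savez(n+"4.npz",**c)
    f=c["frame"]; cr=f[150:250,180:300] if n=="side" else f[160:260,190:290]
    cv2.imwrite(f"pics/{n}4.png",cv2.resize(cr,None,fx=6,fy=6,interpolation=cv2.INTER_CUBIC))
```

```text
7.1 [0.4752 0.0253 0.0525] [-8.11 -0.33 16.59] 0.044590627056344784
shift [-4.1  0.3 -2.8] rot [ 0.0006  0.0007 -0.0002]
```

View pics/side4.png

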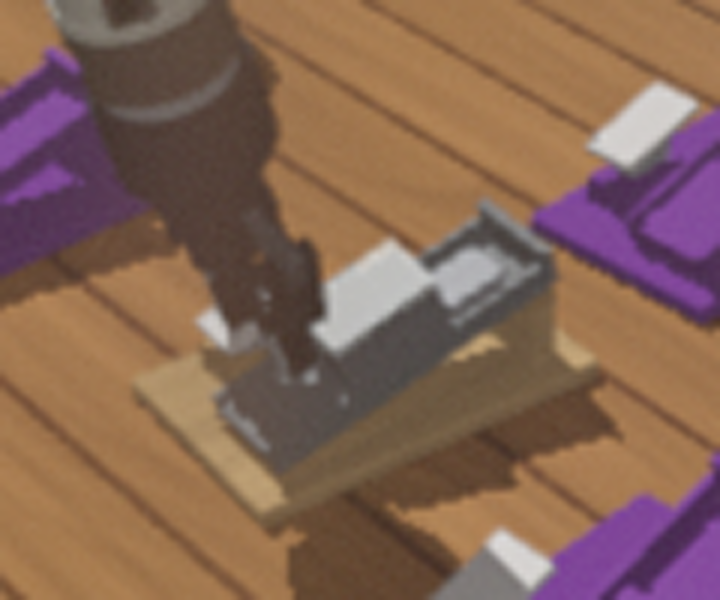

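View pics/top4.png

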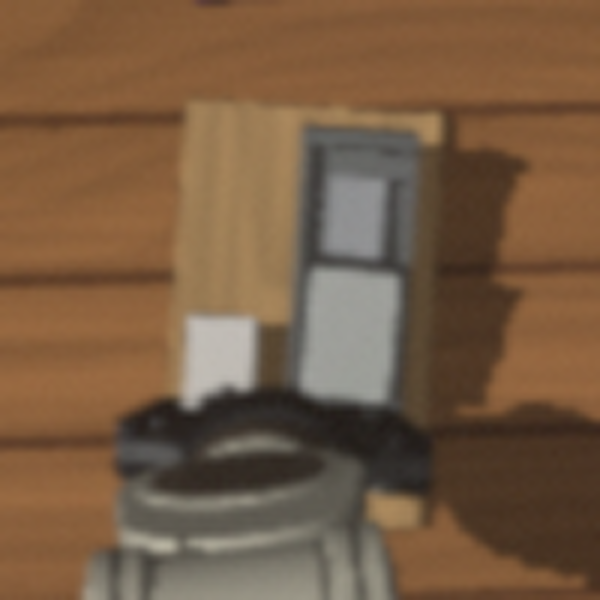

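The box has slid out and rests against the chute finger: its lid is centred at about row 214, col 248 in the top view, with the well empty behind it. The key is down. I'll add a little push margin and then check the key and box positions.

Request:
{"fn": "play_rows", "kwargs": {
  "plan": [0.25,0,1,0,0,0,0,0,0,0,0,0,0,0,0,0,0,0,0,0,0,0,0,0]
}}

```text
clock: 7.7
eef_pos: [0.4753, 0.0253, 0.0523]
tool_rot: [0.045, 0.99, -0.005, 0.131]
ft_force: [-13.1, -1.0, 26.4]
grip_width: 0.0447
```

Run:
```python
from h import *
status(-58,29,20)
c=snap("top");W=world(c)*1000
d=W-[p0[0],p0[1],52];cc,s=np.cos(p0[2]),np.sin(p0[2])
x=cc*d[...,0]+s*d[...,1];y=-s*d[...,0]+cc*d[...,1];z=d[...,2];C=np.stack([x*c15+z*s15,y,-x*s15+z*c15],-1)
b=(abs(C[...,1])<15)&(abs(C[...,2]-30)<5)&(C[...,0]<60)&(C[...,0]>-60)
print("lid",b.sum(),C[b].min(0),C[b].max(0))
k=(abs(C[...,1]-58)<12)&(C[...,0]<-24)&(C[...,0]>-42)&(C[...,2]>0)&(C[...,2]<25)
print("key z",np.median(C[k][:,2]),k.sum())
c=np.load("top3.npz");W=world(c)*1000
d=W-[p0[0],p0[1],52];x=cc*d[...,0]+s*d[...,1];y=-s*d[...,0]+cc*d[...,1];z=d[...,2];C=np.stack([x*c15+z*s15,y,-x*s15+z*c15],-1)
k=(abs(C[...,1]-58)<12)&(C[...,0]<-24)&(C[...,0]>-42)&(C[...,2]>0)&(C[...,2]<25)
print("key z before",np.median(C[k][:,2]))
status(-58,29,20)
```

```text
7.7 [0.4753 0.0253 0.0523] [-13.07  -0.96  26.44] 0.044723172135516014
shift [-4.1  0.2 -3. ] rot [ 0.0009  0.0016 -0.0002]
lid 220 [-51.72724665 -14.88997247  25.98429917] [ 8.54887402 14.87943677 34.88085595]
key z 8.193693267142267 51
key z before 15.314896858187268
7.75 [0.4753 0.0253 0.0523] [-12.77  -1.85  24.94] 0.04439862564683017
shift [-4.1  0.2 -3. ] rot [ 0.0009  0.0016 -0.0001]
```

```bash
python3 -c "
from h import *
print(bot.job_done())"
```

```text
the job is handed in; nothing more can be done
None
```

I pressed the wooden dock's white key fully down with one finger, and the other finger caught the seed box on the chute. I handed the job in at about 7.8 s with both fingers still holding.

- **Key:** Its top now stands about 8.2 mm above the chute plane, against 15.3 mm before pressing and the 8 mm given for "down". The tool also met a firm stop there, pushing up with about 25 N at the last reading. That is more than the key's spring can give.
- **Box:** The depth image puts the box from about x +8 to x −51 mm in the chute's frame. Its front is therefore about 50 mm past the sill and well short of the lower end at −100 mm.
- **Bystanders:** The jar, tamper, dibber and purple look-alikes were never approached; I took no separate picture to check them at the end.
- **Disagreements:** The pose fitted from the side camera alone differed from the top one by about 2 mm and 3°. I used a blend close to the top view, and the finger depth check agreed with it. The fingertips also sat a few mm farther back than the nominal 11 mm, so I found the key by feel.

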